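# Put away the parcel and close the mailboxes

### The job

A parcel is sticking out of one of the three mailboxes on the counter. Using only closed fingertips, and lifting nothing, first push the parcel in until no part of it sticks out, while its door still stands open; then push that door fully shut. Also push the other open door fully shut, before or after. Leave the third door shut, and leave everything else on the counter where it is.

Things in the scene. Friction and masses are not known exactly. Their poses are not given: they have to be found in the camera images.
- plinth: black plinth, 170 x 360 x 12 mm, under the bank of three mailboxes, all fixed to the counter. Origin: centre of its underside; axes as the mailboxes'. The bank's roof is 127 mm above the counter.
- parcel: brown cardboard parcel with a paper strip, 120 mm long (its x), 70 mm wide (y), 68 mm tall, about 0.2 to 0.35 kg. Origin: centre of its underside. It lies loose on the floor of its mailbox, lengthways, its front end (-x) sticking out 35 to 55 mm through the open front; it slides easily and would meet the back wall 45 mm deeper than flush.
- mailbox_parcel: the mailbox with the parcel sticking out: white, 170 deep, 120 wide, 115 mm tall, one of 3 in varying order. Origin: centre of underside, 12 mm above the counter; x points in from the front, y to the left of one facing its front, z up. Front opening at x = -85 mm, 108 mm wide; inner floor z = 6, roof z = 109 to 115 only from x = -35 mm back (open mail slot in front of it), back wall x = 80 mm.
- mailbox_empty: the empty mailbox whose door stands open: white, 170 deep, 120 wide, 115 mm tall, one of 3 in varying order. Origin: centre of underside, 12 mm above the counter; x points in from the front, y to the left of one facing its front, z up. Front opening at x = -85 mm, 108 mm wide; inner floor z = 6, roof z = 109 to 115 only from x = -35 mm back (open mail slot in front of it), back wall x = 80 mm.
- mailbox_shut: the mailbox whose door is shut already: white, 170 deep, 120 wide, 115 mm tall, one of 3 in varying order. Origin: centre of underside, 12 mm above the counter; x points in from the front, y to the left of one facing its front, z up. Front opening at x = -85 mm, 108 mm wide; inner floor z = 6, roof z = 109 to 115 only from x = -35 mm back (open mail slot in front of it), back wall x = 80 mm.
- door_parcel (a joint): door angle (rad) of the mailbox with the parcel sticking out: 0 shut, grows outward to 1.9, opening clockwise seen from above. White panel 112 mm wide, 8 mm thick, 16 to 100 mm above the counter (open above it). Slight friction (0.03 N m): stays where left; no latch. Starts at 1.35 to 1.65.
- door_parcel_hinge (a point): hinge of the door of the mailbox with the parcel sticking out, on its upright axis 58 mm above the counter: at x = -85, y = 56 mm (left side) in its mailbox's frame. Turns with the door: the door reaches 112 mm along its -y, its outer face lies at x = -8 mm, outward is -x.
- door_parcel_edge (a point): free edge of the door of the mailbox with the parcel sticking out, on its outer face, 58 mm above the counter. A lock 12 mm across stands out 4 mm from the face, 14 mm in from this edge and 18 mm higher.
- door_empty (a joint): door angle (rad) of the empty mailbox whose door stands open: 0 shut, grows outward to 1.9, opening clockwise seen from above. White panel 112 mm wide, 8 mm thick, 16 to 100 mm above the counter (open above it). Slight friction (0.03 N m): stays where left; no latch. Starts at 0.6 to 1.25.
- door_empty_hinge (a point): hinge of the door of the empty mailbox whose door stands open, on its upright axis 58 mm above the counter: at x = -85, y = 56 mm (left side) in its mailbox's frame. Turns with the door: the door reaches 112 mm along its -y, its outer face lies at x = -8 mm, outward is -x.
- door_empty_edge (a point): free edge of the door of the empty mailbox whose door stands open, on its outer face, 58 mm above the counter. A lock 12 mm across stands out 4 mm from the face, 14 mm in from this edge and 18 mm higher.
- door_shut (a joint): door angle (rad) of the mailbox whose door is shut already: 0 shut, grows outward to 1.9, opening clockwise seen from above. White panel 112 mm wide, 8 mm thick, 16 to 100 mm above the counter (open above it). Slight friction (0.03 N m): stays where left; no latch. Starts at 0; it is to stay shut.
- door_shut_hinge (a point): hinge of the door of the mailbox whose door is shut already, on its upright axis 58 mm above the counter: at x = -85, y = 56 mm (left side) in its mailbox's frame. Turns with the door: the door reaches 112 mm along its -y, its outer face lies at x = -8 mm, outward is -x.
- door_shut_edge (a point): free edge of the door of the mailbox whose door is shut already, on its outer face, 58 mm above the counter. A lock 12 mm across stands out 4 mm from the face, 14 mm in from this edge and 18 mm higher.
- stamp: bystander, loose: wooden rubber stamp, 36 mm across and 78 mm tall. Origin: centre of its underside. Leave it where it is.
- ink_pad: bystander, loose: flat black ink pad, 70 x 100 x 18 mm. Origin: centre of its underside. Leave it where it is.
- bell: bystander, loose: steel counter bell, 80 mm across, 53 mm tall. Origin: centre of its underside. Leave it where it is.
- tape_roll: bystander, loose: clear roll of tape lying flat, 90 mm across, 25 mm tall. Origin: centre of its underside. Leave it where it is.
- small_parcel: bystander, loose: small cardboard parcel lying on the counter behind the bank, 110 x 80 x 50 mm. Origin: centre of its underside. Leave it where it is.
- pen_cup: bystander, loose: grey cup, 72 mm across, 95 mm tall. Origin: centre of its underside. Leave it where it is.
- glue_jar: bystander, loose: white jar, 52 mm across, 85 mm tall. Origin: centre of its underside. Leave it where it is.
There are look-alikes about, which are no part of the job. Leave any green look-alike of the parcel alone.

How it is judged:
By the outcome, as a careful person would: the job done as asked, in the order asked, and still so for the second after the job is handed in, with the robot touching nothing.
It also fails if it takes over 58 s, if anything falls off the work surface, if the arm or the gripper's body presses on something with over 40 N, if the wrist force passes 120 N, or if a joint passes its speed limit or range.

### The arm

A 6-joint arm with a two-finger parallel gripper is mounted at the origin on the work surface. World frame = base frame: x ahead of the robot, y to its left, z up, the work surface at z = 0. Lengths are in m, angles in rad, forces in N, time in s.
With the tool pointing down it reaches from about 0.4 to 0.825 m from the base axis. Payload 7 kg.
Tool frame: the origin (TCP) lies on the centre line of the jaws, within the pads' length; the fingertips stand 22 mm ahead of it and the grasp point (between the pads) lies 3 mm ahead of it; z points along the fingers, y is the line along which they close (so a half turn about z gives the same grasp; the last joint's range is limited). The gripper opens to 88 mm and grips with 3 to 60 N. Pads are 19 mm wide; open, the fingers measure 130 mm over their backs; the gripper's body (78 mm by 193 mm) begins 47 mm behind the grasp point.
Start: joints at [1.563, 0.359, 0.012, 0, -1.224, -0.288], TCP at [0.197, 0.646, 0.249] pointing down, gripper open.
Joint ranges: [-3.07, 3.07], [-1.43, 2.12], [-1.02, 1.25], [-3.03, 1.67], [-3.05, -0], [-3.03, 3.03]. Speed limits (rad/s): [2.39, 2.39, 3.01, 3.14, 3.14, 3.14].

### API

Orientations are given as [roll, pitch, yaw] about the fixed x, y, z axes, in that order (R = Rz(yaw) Ry(pitch) Rx(roll)).
In Python, from station import arm gives the robot as it stands.
- The arm moves only by the tool arm_command, never from a script. Its argument "series" is one flat list of numbers, 7 for each row, row after row: the turn, a rotation vector about the tool's x, y, z each as a share of 90 degrees, from -1 to 1, then the shift along the tool's x, y, z each as a share of 0.1 m, from -1 to 1, then the opening, from 0 (shut) to 1 (fully open). A call has 1 to 8 rows; each row is the pose to reach, as a shift and turn from the pose commanded when the call began, along the tool's axes at that moment; what a row does not reach only later rows make up. A row lasts 1/8 s, in which the tool goes at most 62.5 mm and 10.7 degrees, less where a joint would pass 70% of its speed; a pose out of reach is approached as far as the arm can. A call with a number of a shift or a turn outside -1 to 1 is refused whole. A call with a gripper value outside its range is refused whole. The fingers move at their own pace and stop on an object; "force" is the grip in N (left out, the last holds). Time passes only in rows, so rows that repeat a pose let the fingers close. It gives the time, the measured TCP pose, the force, the opening and the grip force at its end, in the units of the state.
- arm.get_state(): the state, without advancing time (a new reading comes with each control period).
- arm.grab_frame(name): name is "scene" or "top"; returns the picture (480x640x3 uint8, blue, green, red); there is no depth.
- arm.camera_model(name): a dict with "fovy" (degrees; the focal length in pixels is half the picture's height over the tangent of half this angle, whatever the lens; pixels are square), "cx", "cy" (the principal point, pixels), "pose" (4x4, takes a point from camera to world coordinates). Camera axes: x right, y down, z forward; pixel columns grow to the right and rows downward; lengths in m; the calibration is good to about 2 mm. A picture is of the moment at which its call begins. camera_model takes no time and is no camera call.
- arm.job_done(): hands the job in; it is judged then, once.
The state is a dict: "t": time; "q": joint angles; "qd": joint speeds; "joint_efforts": joint torques, N m; "eef_pos": TCP position; "ee_rot": TCP orientation; "force": force on the tool from outside, world axes, zero at the start; "moment": the same for the moment, N m; "width": finger opening in m; "gripper_force": force on a finger pad.
Only numpy, scipy, OpenCV 4.12 (cv2) and the standard library are available. Lean on these libraries where they do the work, as an engineer would, in place of code of your own. Each camera call takes 0.05 s, during which the arm holds its last target. There are 200 camera calls.

## Working session

There is one attempt and no reset: what is moved stays moved. The work goes in short steps, Python scripts to look and compute and a tool call to move; the robot and the scene stay as the last step left them, time stands still between calls to the robot, and variables do not carry over. Pictures are saved under pics/ and viewed, at most 10 in all, crops included, and the job is handed in when it is done.

Besides the shell and the picture viewer there is one more tool, called in YAML: its name, and indented under it one key for each argument. arm_command: Moves the arm, as the interface text tells. Its arguments: {"type":"object","properties":{"series":{"type":"array"},"force":{"type":"number"}},"required":["series"]}

```bash
mkdir -p pics; python3 - <<'E'
from station import arm
import cv2
for n in("scene","top"):
    cv2.imwrite(f"pics/{n}0.png",arm.grab_frame(n)); m=arm.camera_model(n); print(n,m)
s=arm.get_state(); print(s["t"],s["eef_pos"],s["ee_rot"],s["width"])
E
```

```text
scene {'fovy': 47.77645376728615, 'cx': 323.83234614685887, 'cy': 242.4974228108972, 'pose': array([[-0.60475261,  0.51278342, -0.60936642,  1.33244831],
       [ 0.79636756,  0.38114989, -0.46959926,  0.52911776],
       [-0.00854277, -0.76927103, -0.63886548,  0.86030841],
       [ 0.        ,  0.        ,  0.        ,  1.        ]])}
top {'fovy': 56.51436231387921, 'cx': 324.7834505809278, 'cy': 242.01197776377262, 'pose': array([[-0.00361621, -0.98513738,  0.17173023,  0.38084251],
       [-0.99998962,  0.00308621, -0.00335314, -0.04606724],
       [ 0.0027733 , -0.17174057, -0.98513831,  1.17273655],
       [ 0.        ,  0.        ,  0.        ,  1.        ]])}
0.1 [0.19665824 0.64528475 0.24771601] [ 3.14008020e+00 -1.25216550e-04 -2.95844232e-01] 0.08775141239460438
```

View pics/scene0.png

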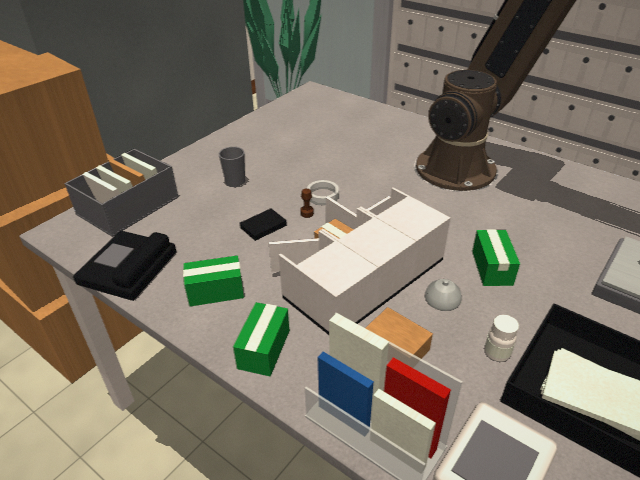

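View pics/top0.png

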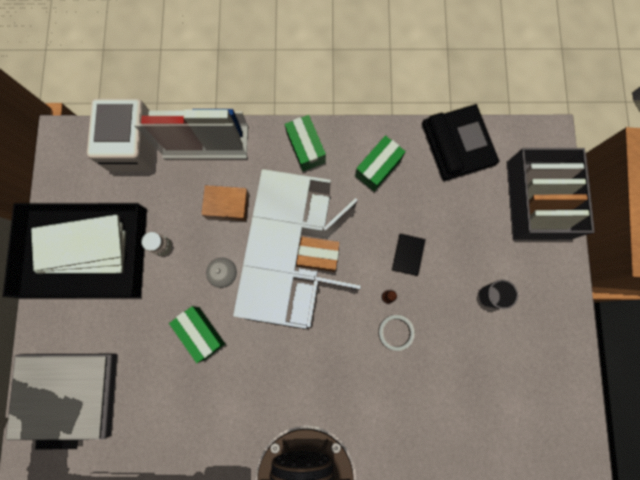

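The bank's front faces world -y (right in the top view). From the top of that view down, the boxes are the empty one with its door open, the parcel box in the middle (parcel at about (320,253), door at about (340,284)), and the shut one. I'll enlarge to read corners.

```bash
python3 - <<'E'
import cv2
a=cv2.imread("pics/top0.png")[155:345,225:430]; cv2.imwrite("pics/c1.png",cv2.resize(a,None,fx=3.15,fy=3.15,interpolation=cv2.INTER_CUBIC)[:600])
a=cv2.imread("pics/scene0.png")[170:340,230:460]; cv2.imwrite("pics/c2.png",cv2.resize(a,None,fx=3.4,fy=3.4,interpolation=cv2.INTER_CUBIC))
E
```

```text
(no output)
```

View pics/c1.png

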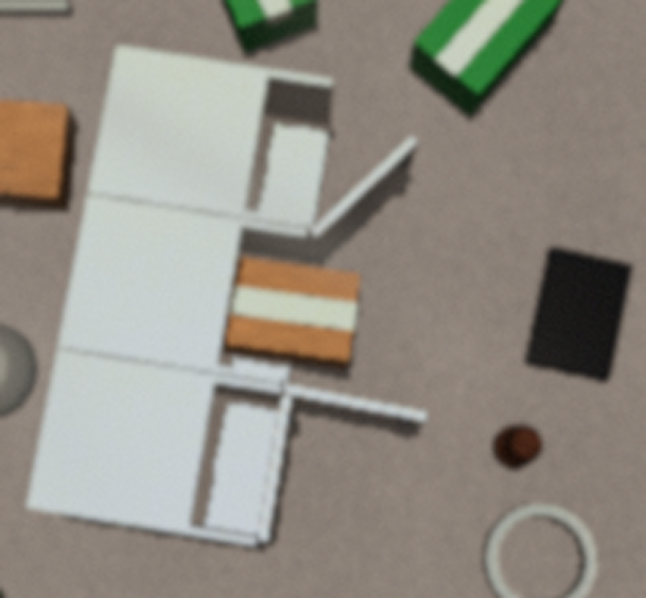

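View pics/c2.png

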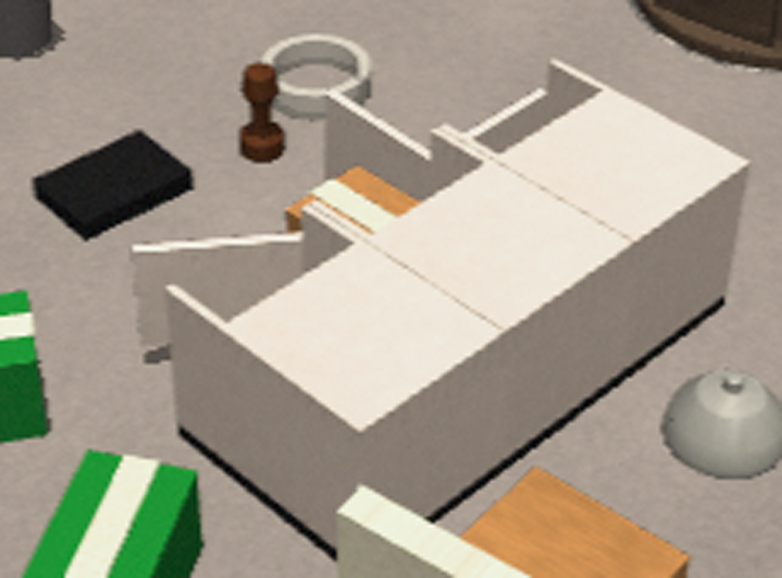

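The crops show: top view (crop px) roof back corners (117,46) and (28,508); front wall tips (332,80) and (268,545); empty door from (315,232) to (414,142); parcel door from (288,388) to (425,416); parcel front edge from (358,272) to (350,362). In the scene crop the same roof corners are (362,430) and (745,162), and the front tips are (172,288) and (553,62).

```bash
cat > h.py <<'E'
from station import arm
import numpy as np
def ray(n,p):
    m=arm.camera_model(n); f=240/np.tan(np.radians(m["fovy"]/2))
    d=m["pose"][:3,:3]@np.array([(p[0]-m["cx"])/f,(p[1]-m["cy"])/f,1]); return m["pose"][:3,3],d
def at(n,p,z):
    o,d=ray(n,p); return o+d*(z-o[2])/d[2]
def tri(pt,ps):
    o1,d1=ray("top",pt);o2,d2=ray("scene",ps)
    k=np.linalg.lstsq(np.c_[d1,-d2],o2-o1,rcond=None)[0]
    a,b=o1+k[0]*d1,o2+k[1]*d2; return (a+b)/2,np.linalg.norm(a-b)
T=lambda u,v:(225+u/3.15,155+v/3.15)
S=lambda u,v:(230+u/3.4,170+v/3.4)
E
python3 - <<'E'
from h import *
np.set_printoptions(precision=4,suppress=True)
for n,a,b in[("BH",(117,46),(362,430)),("BL",(28,508),(745,162)),("FH",(332,80),(172,288)),("FL",(268,545),(553,62)),("pdoor end",(425,416),(330,96)),("edoor end",(414,142),(136,248)),("parcel front near-door corner",(350,362),None),]:
    if b: print(n,*tri(T(*a),S(*b)))
R=[at("top",T(*p),.127)[:2] for p in[(117,46),(28,508),(332,80),(268,545)]]; print(np.array(R))
# fit bank pose: local points (x back=85, y: low-x side is +y)
L=np.array([[85,-180],[85,180],[-85,-180],[-85,180]])/1000
R=np.array(R); c=R.mean(0); H=(L.T@(R-c)); U,_,V=np.linalg.svd(H); M=V.T@np.diag([1,np.linalg.det(V.T@U.T)])@U.T
th=np.arctan2(M[1,0],M[0,0]); print("bank",c,th,"res",R-c-(M@L.T).T)
def loc(p): return M.T@(np.array(p[:2])-c)*1000
for n,p,z in[("pd end",(425,416),.1),("pd hinge",(288,388),.1),("ed end",(414,142),.1),("ed hinge",(315,232),.1),("parcel f",(358,272),.086),("parcel f",(350,362),.086),("pad",(550,248),.018),("pad",(527,362),.018),("stamp",(518,445),.06)]:
    w=at("top",T(*p),z); print(n,w,"local",loc(w))
E
```

```text
BH [0.744  0.1038 0.1242] 0.0011367198745273917
BL [0.3903 0.1608 0.1225] 0.002105472157940483
FH [ 0.7154 -0.0624  0.1234] 0.003777805856419096
FL [ 0.3603 -0.0114  0.1167] 0.007870039269472943
pdoor end [ 0.4583 -0.1338  0.0911] 0.0012287633094068703
edoor end [ 0.6744 -0.1287  0.0945] 0.0006137507597378413
[[ 0.7434  0.1029]
 [ 0.3897  0.1609]
 [ 0.7154 -0.0639]
 [ 0.3625 -0.0151]]
bank [0.5528 0.0462] 1.4190505817898251 res [[-0.0002 -0.0001]
 [ 0.0021  0.0034]
 [-0.0024  0.0012]
 [ 0.0005 -0.0045]]
pd end [ 0.458  -0.1335  0.1   ] local [-192.022    66.5299]
pd hinge [ 0.4796 -0.0293  0.1   ] local [-85.7062  60.8584]
ed end [ 0.6731 -0.1286  0.1   ] local [-154.5763 -145.4295]
ed hinge [ 0.6011 -0.0504  0.1   ] local [-88.1655 -62.379 ]
parcel f [ 0.5718 -0.084   0.086 ] local [-125.8734  -38.5549]
parcel f [ 0.501  -0.0772  0.086 ] local [-129.8243   32.5442]
pad [ 0.6037 -0.2472  0.018 ] local [-282.3572  -94.6856]
pad [ 0.508  -0.2251  0.018 ] local [-274.9938    3.23  ]
stamp [ 0.4378 -0.2096  0.06  ] local [-270.2415   74.9336]
```

```bash
cat >> h.py <<'E'
C=np.array([.5528,.0462]);th=1.419
M=np.array([[np.cos(th),-np.sin(th)],[np.sin(th),np.cos(th)]])
def st():
    s=arm.get_state(); print("t",s["t"],"local mm",(M.T@(np.array(s["eef_pos"][:2])-C)*1000).round(1),"z",round(s["eef_pos"][2]*1000,1),"rot",np.round(s["ee_rot"],3),"F",np.round(s["force"],1),"w",round(s["width"],4),"q",np.round(s["q"],2))
E
```

arm_command:
  series: [0, 0, 0.908, 0.8, 1, 0, 0, 0, 0, 0.908, 0.8, 1, 0, 0, 0, 0, 0.908, 0.8, 1, 0, 0, 0, 0, 0.908, 0.8, 1, 0, 0, 0, 0, 0.908, 0.8, 1, 0, 0, 0, 0, 0.908, 0.8, 1, 0, 0, 0, 0, 0.908, 0.8, 1, 0, 0, 0, 0, 0.908, 0.8, 1, 0, 0]
  force: 20

```text
t: 1.1
eef_pos: [0.2441, 0.5264, 0.2482]
ee_rot: [3.141, -0.001, -1.727]
force: [0.2, 0.1, -0.3]
width: 0.0132
gripper_force: 0.0
```

```bash
python3 -c "from h import *;st()"
```

```text
t 1.1 local mm [428.  377.8] z 248.2 rot [ 3.141e+00 -1.000e-03 -1.727e+00] F [ 0.2  0.1 -0.3] w 0.0132 q [ 1.47  0.2  -0.2  -0.   -1.16 -1.63]
```

arm_command:
  series: [0, 0, 0, 1, -0.637, 0, 0, 0, 0, 0, 1, -0.637, 0, 0, 0, 0, 0, 1, -0.637, 0, 0]

```text
t: 1.48
eef_pos: [0.2928, 0.4151, 0.2487]
ee_rot: [3.141, -0.0, -1.725]
force: [-0.4, -0.7, 0.2]
width: 0.0005
gripper_force: 0.0
```

arm_command:
  series: [0, 0, 0, 1, -0.637, 0, 0, 0, 0, 0, 1, -0.637, 0, 0, 0, 0, 0, 1, -0.637, 0, 0]

```text
t: 1.85
eef_pos: [0.3405, 0.3075, 0.2486]
ee_rot: [3.141, 0.0, -1.725]
force: [-0.9, 1.3, 0.7]
width: 0.0004
gripper_force: 0.0
```

arm_command:
  series: [0, 0, 0, 1, -0.637, 0, 0, 0, 0, 0, 1, -0.637, 0, 0, 0, 0, 0, 1, -0.637, 0, 0]

```text
t: 2.22
eef_pos: [0.3886, 0.1996, 0.2485]
ee_rot: [3.141, -0.0, -1.726]
force: [-0.6, -0.1, -0.1]
width: 0.0007
gripper_force: 0.0
```

arm_command:
  series: [0, 0, 0, 1, -0.637, 0, 0, 0, 0, 0, 1, -0.637, 0, 0, 0, 0, 0, 1, -0.637, 0, 0]

```text
t: 2.6
eef_pos: [0.4368, 0.0914, 0.2483]
ee_rot: [3.141, -0.001, -1.726]
force: [0.0, 0.6, -0.9]
width: 0.0004
gripper_force: 0.0
```

arm_command:
  series: [0, 0, 0, 1, -0.637, 0, 0, 0, 0, 0, 1, -0.637, 0, 0, 0, 0, 0, 1, -0.637, 0, 0]

```text
t: 2.98
eef_pos: [0.4849, -0.0167, 0.248]
ee_rot: [3.141, -0.001, -1.725]
force: [-0.0, 0.7, 0.5]
width: 0.0007
gripper_force: 0.0
```

arm_command:
  series: [0, 0, 0, 1, -0.637, 0, 0, 0, 0, 0, 1, -0.637, 0, 0, 0, 0, 0, 1, -0.637, 0, 0, 0, 0, 0, 1, -0.637, 0, 0]

```text
t: 3.48
eef_pos: [0.5318, -0.1226, 0.248]
ee_rot: [3.141, 0.0, -1.722]
force: [-0.1, 1.1, 0.0]
width: 0.0003
gripper_force: 0.0
```

```bash
python3 -c "from h import *;st()"
```

```text
t 3.475 local mm [-170.    -4.7] z 248.0 rot [ 3.141  0.    -1.722] F [-0.1  1.1  0. ] w 0.0003 q [ 0.13  0.15 -0.27 -0.   -1.15 -0.28]
```

arm_command:
  series: [0, 0, 0, 0, 0, 1, 0, 0, 0, 0, 0, 0, 1, 0, 0, 0, 0, 0, 0, 1, 0]

```text
t: 3.85
eef_pos: [0.5297, -0.1223, 0.1465]
ee_rot: [3.136, -0.001, -1.72]
force: [-0.8, -0.2, 0.7]
width: 0.0007
gripper_force: 0.0
```

arm_command:
  series: [0, 0, 0, 0, 0, 0.58, 0, 0, 0, 0, 0, 0, 0.58, 0, 0, 0, 0, 0, 0, 0.58, 0, 0, 0, 0, 0, 0, 0.58, 0]

```text
t: 4.35
eef_pos: [0.5333, -0.1238, 0.0932]
ee_rot: [-3.138, 0.001, -1.721]
force: [0.4, 1.1, 0.4]
width: 0.0001
gripper_force: 0.0
```

```bash
python3 - <<'E'
from h import *;st()
import cv2
f=arm.grab_frame("top"); cv2.imwrite("pics/t2.png",cv2.resize(f[155:345,225:430],None,fx=3.15,fy=3.15,interpolation=cv2.INTER_CUBIC))
E
```

```text
t 4.35 local mm [-171.    -6.4] z 93.2 rot [-3.138e+00  1.000e-03 -1.721e+00] F [0.4 1.1 0.4] w 0.0001 q [ 0.13  0.3  -0.47  0.   -0.79 -0.28]
```

View pics/t2.png

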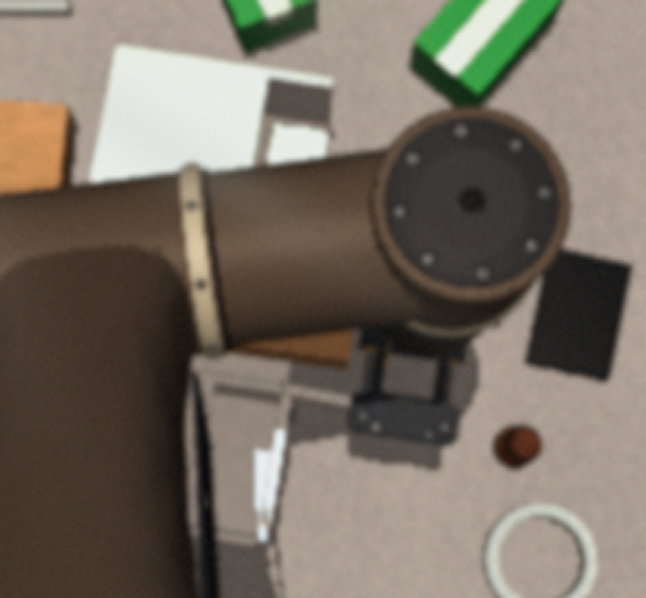

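The arm hides the parcel from above, but the pose matches the plan. Pushing slowly.

arm_command:
  series: [0, 0, 0, -0.15, 0, 0.04, 0, 0, 0, 0, -0.25, 0, 0.04, 0, 0, 0, 0, -0.33, 0, 0.04, 0, 0, 0, 0, -0.4, 0, 0.04, 0, 0, 0, 0, -0.46, 0, 0.04, 0, 0, 0, 0, -0.52, 0, 0.04, 0, 0, 0, 0, -0.58, 0, 0.04, 0, 0, 0, 0, -0.64, 0, 0.04, 0]

```text
t: 5.4
eef_pos: [0.5413, -0.0605, 0.0866]
ee_rot: [-3.142, -0.0, -1.722]
force: [-0.7, -3.5, 2.8]
width: 0.0
gripper_force: 1.8
```

arm_command:
  series: [0, 0, 0, -0.06, 0, 0, 0, 0, 0, 0, -0.12, 0, 0, 0, 0, 0, 0, -0.17, 0, 0, 0, 0, 0, 0, -0.22, 0, 0, 0, 0, 0, 0, -0.25, 0, 0, 0, 0, 0, 0, -0.27, 0, 0, 0, 0, 0, 0, -0.27, 0, 0, 0]

```text
t: 6.28
eef_pos: [0.5453, -0.0338, 0.0864]
ee_rot: [-3.142, 0.0, -1.722]
force: [0.1, -1.4, 1.0]
width: 0.0006
gripper_force: 0.4
```

```bash
python3 -c "from h import *;st()"
```

```text
t 6.275 local mm [-80.2  -4.7] z 86.4 rot [-3.142  0.    -1.722] F [ 0.1 -1.4  1. ] w 0.0006 q [ 0.3   0.31 -0.48 -0.   -0.78 -0.45]
```

Parcel front should now be near x = -70. I'll back off, lift and move aside to check.

arm_command:
  series: [0, 0, 0, 0.5, 0, -0.03, 0, 0, 0, 0, 0.9, 0, -0.03, 0, 0, 0, 0, 0.9, 0, -0.5, 0, 0, 0, 0, 0.9, 0, -0.8, 0, 0, 0, 0, 0.9, 0, -0.8, 0]

```text
t: 6.9
eef_pos: [0.5334, -0.1228, 0.1689]
ee_rot: [-3.137, 0.002, -1.722]
force: [-0.5, 0.4, -0.4]
width: 0.0004
gripper_force: 0.0
```

arm_command:
  series: [0, 0, 0, 0.8, 1, -0.2, 0, 0, 0, 0, 0.8, 1, -0.2, 0, 0, 0, 0, 0.8, 1, -0.2, 0]

```text
t: 7.28
eef_pos: [0.4176, -0.1878, 0.1863]
ee_rot: [3.141, 0.001, -1.724]
force: [-0.1, 0.7, 0.7]
width: 0.0006
gripper_force: 0.0
```

```bash
python3 - <<'E'
from h import *;st()
import cv2
f=arm.grab_frame("top"); cv2.imwrite("pics/t3.png",cv2.resize(f[155:345,225:430],None,fx=3.15,fy=3.15,interpolation=cv2.INTER_CUBIC))
E
```

```text
t 7.275 local mm [-251.7   98.2] z 186.3 rot [ 3.141e+00  1.000e-03 -1.724e+00] F [-0.1  0.7  0.7] w 0.0006 q [ 0.01  0.05 -0.54 -0.   -0.98 -0.16]
```

View pics/t3.png

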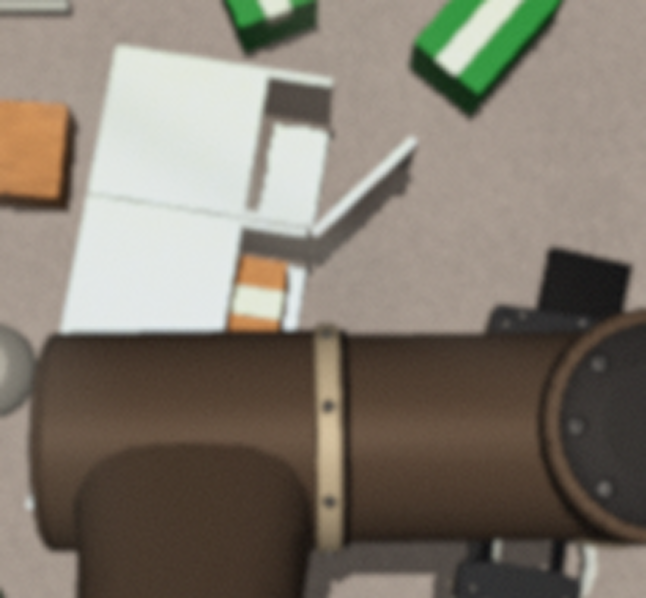

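The parcel front (crop x≈287) lies behind the front edge (≈303), so it's inside; both doors stand as before. Now to the outer side of the parcel door.

arm_command:
  series: [0, 0, 0, -1, 0.2, 0, 0, 0, 0, 0, -1, 0.2, 0, 0, 0, 0, 0, -1, 0.2, 0, 0]

```text
t: 7.7
eef_pos: [0.4167, -0.0827, 0.1862]
ee_rot: [3.142, 0.001, -1.718]
force: [0.8, -0.0, 1.0]
width: 0.0005
gripper_force: 0.0
```

arm_command:
  series: [0, 0, 0, 0, 0, 0.6, 0, 0, 0, 0, 0, 0, 0.98, 0, 0, 0, 0, 0, 0, 0.98, 0, 0, 0, 0, 0, 0, 0.98, 0]

```text
t: 8.2
eef_pos: [0.4172, -0.0852, 0.0894]
ee_rot: [-3.141, -0.0, -1.722]
force: [0.7, -0.1, 0.5]
width: 0.0004
gripper_force: 0.0
```

```bash
python3 -c "from h import *;st()"
```

```text
t 8.2 local mm [-150.4  114.2] z 89.4 rot [-3.141 -0.    -1.722] F [ 0.7 -0.1  0.5] w 0.0004 q [ 0.27  0.13 -0.73  0.   -0.71 -0.42]
```

arm_command:
  series: [0, 0, 0, -0.02, -0.13, 0.02, 0, 0, 0, 0, -0.03, -0.25, 0.02, 0, 0, 0, 0, 0, -0.38, 0.02, 0, 0, 0, 0, 0.02, -0.51, 0.02, 0, 0, 0, 0, 0.01, -0.65, 0.02, 0, 0, 0, 0, -0.02, -0.79, 0.02, 0, 0, 0, 0, -0.09, -0.91, 0.02, 0, 0, 0, 0, -0.12, -0.95, 0.02, 0]

```text
t: 9.2
eef_pos: [0.5129, -0.0872, 0.0865]
ee_rot: [-3.141, -0.0, -1.722]
force: [-0.8, -0.9, 1.5]
width: 0.0003
gripper_force: 0.3
```

```bash
python3 -c "from h import *;st()"
```

```text
t 9.2 local mm [-137.9   19.3] z 86.5 rot [-3.141 -0.    -1.722] F [-0.8 -0.9  1.5] w 0.0003 q [ 0.21  0.27 -0.53  0.   -0.76 -0.36]
```

arm_command:
  series: [0, 0, 0, -0.07, -0.09, -0.02, 0, 0, 0, 0, -0.13, -0.14, -0.02, 0, 0, 0, 0, -0.2, -0.18, -0.02, 0, 0, 0, 0, -0.26, -0.21, -0.02, 0, 0, 0, 0, -0.31, -0.23, -0.02, 0, 0, 0, 0, -0.34, -0.23, -0.02, 0, 0, 0, 0, -0.36, -0.23, -0.02, 0, 0, 0, 0, -0.36, -0.23, -0.02, 0]

```text
t: 10.2
eef_pos: [0.54, -0.0554, 0.0886]
ee_rot: [-3.141, 0.0, -1.722]
force: [-0.2, -0.7, 0.8]
width: 0.0003
gripper_force: 0.0
```

arm_command:
  series: [0, 0, 0, -0.02, 0, 0, 0, 0, 0, 0, -0.04, 0, 0, 0, 0, 0, 0, -0.04, 0, 0, 0]

```text
t: 10.58
eef_pos: [0.5402, -0.0532, 0.0887]
ee_rot: [3.141, -0.002, -1.722]
force: [2.0, -10.9, 0.9]
width: 0.0005
gripper_force: 5.3
```

```bash
python3 -c "from h import *;st()"
```

```text
t 10.575 local mm [-100.2   -2.6] z 88.7 rot [ 3.141e+00 -2.000e-03 -1.722e+00] F [  2.  -10.9   0.9] w 0.0005 q [ 0.26  0.3  -0.48  0.   -0.79 -0.42]
```

arm_command:
  series: [0, 0, 0, 0.35, 0, 0, 0, 0, 0, 0, 0.65, 0, 0, 0, 0, 0, 0, 0.65, -0.4, 0, 0, 0, 0, 0, 0.65, -0.65, 0, 0, 0, 0, 0, 0.65, -0.65, 0, 0]

```text
t: 11.2
eef_pos: [0.5964, -0.126, 0.0881]
ee_rot: [-3.141, -0.0, -1.723]
force: [-0.5, -0.6, -0.1]
width: 0.0004
gripper_force: 0.0
```

```bash
python3 -c "from h import *;st()"
```

```text
t 11.2 local mm [-163.6  -69.1] z 88.1 rot [-3.141 -0.    -1.723] F [-0.5 -0.6 -0.1] w 0.0004 q [ 0.11  0.4  -0.33  0.   -0.84 -0.26]
```

arm_command:
  series: [0, 0, 0, -0.09, -0.11, 0, 0, 0, 0, 0, -0.18, -0.21, 0, 0, 0, 0, 0, -0.25, -0.31, 0, 0, 0, 0, 0, -0.33, -0.41, 0, 0, 0, 0, 0, -0.4, -0.46, 0, 0, 0, 0, 0, -0.46, -0.49, 0, 0, 0, 0, 0, -0.52, -0.52, 0, 0, 0, 0, 0, -0.56, -0.55, 0, 0]

```text
t: 12.2
eef_pos: [0.658, -0.0783, 0.0886]
ee_rot: [-3.142, 0.0, -1.722]
force: [-1.6, -1.2, 0.3]
width: 0.0003
gripper_force: 0.2
```

arm_command:
  series: [0, 0, 0, -0.03, 0, 0, 0, 0, 0, 0, -0.05, 0, 0, 0, 0, 0, 0, -0.07, 0, 0, 0, 0, 0, 0, -0.08, 0, 0, 0, 0, 0, 0, -0.08, 0, 0, 0]

```text
t: 12.82
eef_pos: [0.6587, -0.0729, 0.0887]
ee_rot: [3.141, -0.002, -1.723]
force: [0.3, -10.3, -0.2]
width: 0.0002
gripper_force: 5.3
```

```bash
python3 -c "from h import *;st()"
```

```text
t 12.825 local mm [-101.7 -122.7] z 88.7 rot [ 3.141e+00 -2.000e-03 -1.723e+00] F [  0.3 -10.3  -0.2] w 0.0002 q [ 0.18  0.47 -0.21  0.   -0.89 -0.34]
```

arm_command:
  series: [0, 0, 0, 0.5, 0, 0, 0, 0, 0, 0, 0.8, 0, -0.3, 0, 0, 0, 0, 0.9, 0, -0.8, 0, 0, 0, 0, 1, 0, -1, 0, 0, 0, 0, 1, 0, -1, 0]

```text
t: 13.45
eef_pos: [0.6447, -0.1703, 0.1909]
ee_rot: [-3.138, 0.001, -1.723]
force: [-0.2, -0.5, 0.4]
width: 0.0006
gripper_force: 0.0
```

arm_command:
  series: [0, 0, 0, 1, 0.8, -0.3, 0, 0, 0, 0, 1, 0.8, -0.3, 0, 0, 0, 0, 1, 0.8, -0.3, 0]

```text
t: 13.82
eef_pos: [0.5474, -0.2579, 0.219]
ee_rot: [-3.142, 0.0, -1.725]
force: [0.5, -0.6, -0.2]
width: 0.0004
gripper_force: 0.0
```

arm_command:
  series: [0, 0, 0, 1, 0.3, 0, 0, 0, 0, 0, 1, 0.3, 0, 0, 0, 0, 0, 1, 0.3, 0, 0]

```text
t: 14.2
eef_pos: [0.5039, -0.352, 0.2171]
ee_rot: [3.14, 0.001, -1.725]
force: [-0.1, 1.2, 0.0]
width: 0.0002
gripper_force: 0.0
```

```bash
python3 - <<'E'
from h import *;st()
import cv2
f=arm.grab_frame("top")[140:360,190:520]; cv2.imwrite("pics/t4.png",cv2.resize(f,None,fx=2.4,fy=2.4,interpolation=cv2.INTER_CUBIC))
g=arm.grab_frame("scene")[150:340,190:460]; cv2.imwrite("pics/s4.png",cv2.resize(g,None,fx=2.9,fy=2.9,interpolation=cv2.INTER_CUBIC))
E
```

```text
t 14.2 local mm [-401.1  -11.9] z 217.1 rot [ 3.140e+00  1.000e-03 -1.725e+00] F [-0.1  1.2  0. ] w 0.0002 q [-0.29  0.28 -0.17 -0.   -1.12  0.14]
```

View pics/t4.png

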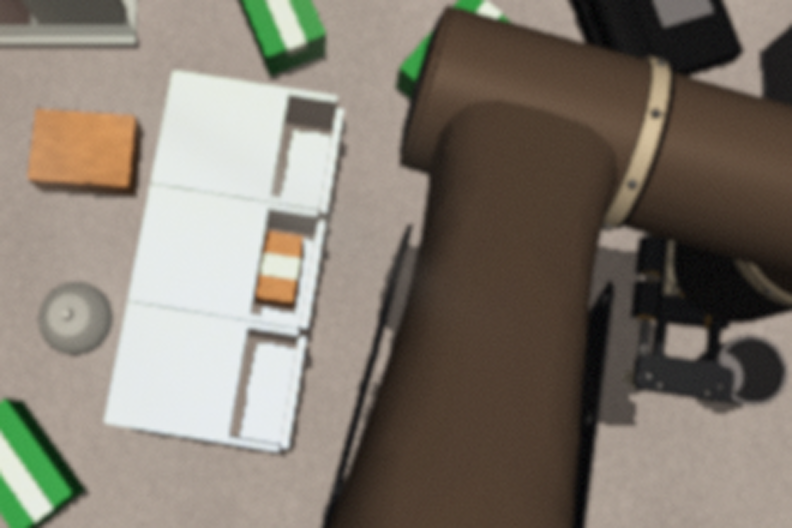

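View pics/s4.png

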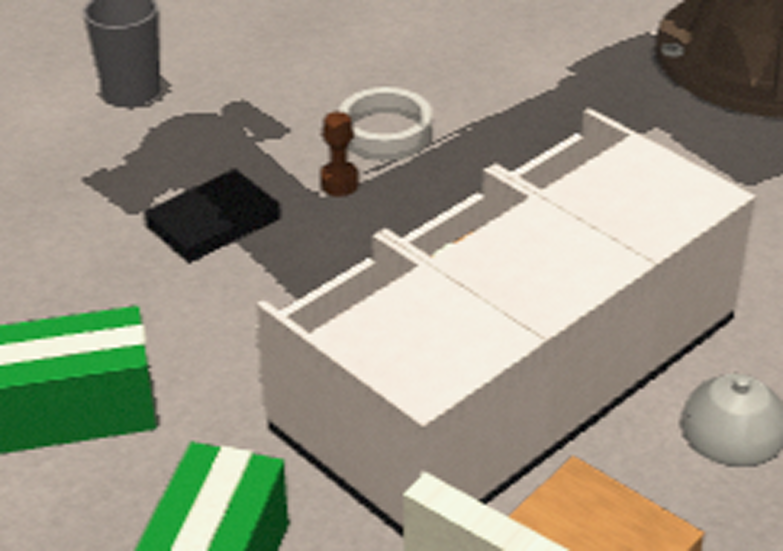

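All three doors are shut (top crop x ≈ 335, 315 and 297), the parcel is inside at about (280,267), and the stamp, pad, tape and cup stand as before. Handing in.

```bash
python3 -c "from station import arm;print(arm.job_done())"
```

```text
the job is handed in; nothing more can be done
None
```

The parcel was pushed fully inside while its door stood open, then that door and the other open door were pushed shut. The third door stayed shut, the last pictures show nothing else disturbed, and the job was handed in at about 14 s.

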